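Isolate the key-cutting bench and set its tag plate

ROBOT

A 7-joint arm with a two-finger parallel gripper is mounted at the origin on the work surface. World frame = base frame: x ahead of the robot, y to its left, z up, the work surface at z = 0. Lengths are in m, angles in degrees, forces in N, time in s.
With the tool pointing down it reaches from about 0.425 to 0.875 m from the base axis. Payload 9.9 kg.
Tool frame: the origin (TCP) lies on the centre line of the jaws, within the pads' length; the fingertips stand tips_ahead ahead of it and the grasp point (between the pads) lies 8 mm behind it (tips_ahead is the distance from the TCP to the fingertips, in m); z points along the fingers, y is the direction in which the jaws open and shut (so a half turn about z gives the same grasp; the last joint's range is limited). The gripper opens to 85 mm and grips with 20 to 120 N. Pads are 22 mm wide; open, the fingers measure 114 mm over their backs; the gripper's body (76 mm by 85 mm) begins 54 mm behind the grasp point. The pads swing forward as they close: fully open they stand 13 mm farther back than shut.
Start: joints at [-70.462, 32.985, 1.427, 82.34, -0.859, 64.687, -3.237], TCP at [0.278, 0.615, 0.242] pointing down, gripper open.
Joint ranges: [-157.87, 157.87], [-19.46, 123.44], [-87.15, 90], [11.01, 140.99], [-62.26, 242.26], [9.8, 113.94], [-161.44, 161.44]. Speed limits (degrees/s): [127.2, 127.2, 172.46, 172.46, 180, 180, 180].

INTERFACE

Orientations are given as a 3x3 rotation matrix whose columns are the frame's x, y, z axes.
In Python, from workcell import observe, camera, job_done, masks_of, place_of, tips_ahead gives the robot as it stands.
- The arm moves only by the shell command python3 -m crank 'ROWS'. ROWS is JSON, a list of rows, each a list of 5 numbers: the finger opening in m, from 0 to 0.0854, then the shift along the tool's x, y, z in m, then the turn about the tool's z in degrees. In form: [[fingers, tx, ty, tz, turn], ...]. A call has 1 to 12 rows; each row shifts and turns the pose as measured when the row begins, along the tool's axes as they then stand; what a row does not reach is not made up. A row lasts 1/10 s, in which the tool goes at most 50 mm and 8.59 degrees, less where a joint would pass 70% of its speed; a pose out of reach is approached as far as the arm can. A call is refused whole if a number of a shift passes 0.05 or a number of a turn 8.59, either way. A call with a gripper value outside its range is refused whole. The fingers move at their own pace and stop on an object; the grip force is fixed at half the most. Time passes only in rows, so rows that do not move let the fingers close. It gives the time, the measured TCP pose, the force and the opening at its end, in the units of the state.
- observe(): the state, without advancing time (a new reading comes with each control period).
- camera(name): name is "side" or "top"; returns a dict with "img" (480x640x3 uint8, red, green, blue), "z_map" (480x640 float32, m along the optical axis (not along the pixel's ray), 0 where there is no reading), "vertical_fov" (degrees; the focal length in pixels is half the picture's height over the tangent of half this angle, whatever the lens; pixels are square), "cx", "cy" (the principal point, pixels), "dist" ([k1, k2, p1, p2, k3] as OpenCV has them; the pictures are not rectified), "R" (3x3) and "t" (3): a world point X has camera coordinates R X + t. Camera axes: x right, y down, z forward; pixel columns grow to the right and rows downward; lengths in m; the calibration is good to about 2 mm. A picture is of the moment at which its call begins.
- job_done(): hands the job in, once; it reports no verdict.
Trained networks look in the newest picture that a camera, given by its name, has taken for a name from the list of things; names that differ only in an ending like _2 or _b are one class to them, and where a whole thing is asked for, a point or a joint stands for the part that bears it (a point fixed in the world has none). Each returns a list of dicts, best first, with "p" (0 to 1); they miss things now and then, are a little off and sometimes report something else, mostly with a low value. They report only what shows in the picture. A call takes as long as a camera call. They do not tell look-alikes from the thing itself.
- masks_of(camera, query): "mask" (480x640 bool, what is visible of it) and "box" ([left, top, width, height] as shares, 0 to 1, of the picture: columns of its width, rows of its height, round what is visible of it).
- place_of(camera, query): "position" ([column, row] as shares, 0 to 1, of the picture: columns of its width, rows of its height: a listed point, or the origin of a listed thing).
The state is a dict: "time_s": time; "joints": joint angles; "joint_vel": joint speeds; "effort": joint torques, N m; "eef_pos": TCP position; "ee_rot": TCP orientation; "contact_force": force on the tool from outside, world axes, zero at the start; "wrist_torque": the same for the moment, N m; "opening": opening from 0.0 (shut) to 1.0 (fully open).
Only numpy, scipy, OpenCV 4.12 (cv2) and the standard library are available. Lean on these libraries where they do the work, as an engineer would, in place of code of your own. Each camera call takes 0.05 s, during which the arm holds its last target. There are 200 camera calls.

TASK

Take the key-cutting bench out of service: turn the isolator's black lever handle a quarter turn anticlockwise, all the way to off, then swing the steel hasp on the handle fully out. After that slide the white tag plate along the bench into its holder, past the sprung curved arm and fully home against the far fence, grip bar upwards, so that the arm springs back behind it; let go of everything and leave the other things on the bench where they are.

Things in the scene. Friction and masses are not known exactly. Their poses are not given: they have to be found in the camera images.
- isolator: Grey switch enclosure fixed to the bench, level top at 60 mm height. Origin: on the vertical axis of the handle, at bench height; z up. The enclosure reaches from x -115 to +60 mm and y -120 to +60 mm of it. It stands on the left or on the right, turned by up to 0.4 rad.
- handle (a joint): Isolator handle's angle (rad) about the vertical axis through the isolator's origin, anticlockwise from above. 0 (on): the lever points along the isolator's -x (towards the robot); 1.57 (off, a stop): along the isolator's -y. Starts at 0 to 0.25. Stays where it is left; takes about 0.2 N m (3 N at the end).
- handle_end (a point): Point in the black lever, on its centre line, 80 mm from the handle's axis, 80 mm above the bench; turns with it. The lever is 100 mm long from the axis, 26 mm wide, its flanks 66 to 94 mm above the bench, on a round hub of 26 mm radius.
- hasp (a joint): Angle (rad) of the hasp relative to the lever it lies on, about a vertical pin on the lever's centre line 88 mm from the handle's axis. 0: folded along the lever, tab towards the hub; grows anticlockwise from above to 1.57 (a stop, fully out, square to the lever: with the handle off it points along the isolator's -x). Starts at 0 to 0.12. Stays where left; takes 0.03 N m (0.5 N at the tab).
- hasp_tab (a point): Centre of the upright tab at the free end of the hasp (a flat steel leaf 74 x 21 x 4 mm on top of the lever), 58 mm from the hasp's pin. The tab is 24 mm long along the leaf, 8 mm thick, 99 to 123 mm above the bench. Axes: x runs along the leaf from the pin to the tab.
- holder: Tag holder fixed on the other side from the isolator, turned up to 0.25 rad: aluminium far and left fences 20 mm high, sprung arm on the right; its floor (a thin dark sheet) is level with the bench. Origin: bench height, centre of the plate when home. The plate goes in along +x (away from the robot). Far fence's face at x +50 mm, left one's at y +35 mm, flared from x -40 mm to y +53 mm at x -70 mm.
- clip (a joint): Angle (rad) of the sprung curved steel arm about a vertical pin at x +62, y -52 mm of the holder. 0: at rest, nose in the plate's way; grows to 0.6 as the nose is pushed or drawn outward (holder's -y); springs back (1.3 N at the nose at rest, 2 N with the plate alongside). A plate pushed along +x pushes it aside (under 10 N); it returns to 0 behind the plate that is home, 2 mm to spare.
- clip_nose (a point): Centre of the arm's round nose (10 mm diameter), 8 mm above the bench; at rest at x -57, y -31 mm of the holder. From it the sloped tip runs outward to x -120, y -58 mm. The arm is a 10 mm bar, 2 to 15 mm above the bench.
- tag_plate: Loose white plastic plate 100 x 70 x 12 mm (corners rounded 5 mm; 0.08 to 0.17 kg), flat on the bench before the holder's mouth, with a grey grip bar across its middle: 12 mm thick along x, 50 mm long along y, 12 to 40 mm above the underside. Origin: centre of the underside. It goes in with its x along the holder's x (either way round fits; it starts within 0.35 rad of it).
- oil_jar: Bystander, leave alone: closed jar, 52 dia. x 80 mm tall, between the isolator and the holder. Origin: centre of the underside.
- brush: Bystander, leave alone: wooden brush 170 mm long lying on the bench, nearer the robot in the middle. Origin: centre of the underside.
- mug: Bystander, leave alone: white mug 80 dia. x 90 mm, handle to the left, left side. Origin: centre of the underside.
- screwdriver: Bystander, leave alone: screwdriver 200 mm long lying at the right side. Origin: centre of the underside.
Mind the look-alikes: they are no part of the job. Leave any orange look-alike of the tag_plate alone.

How it is judged (in metres and radians):
On the way, in this order (a step that is already met when the one before it is completed fails the run):
1. the handle is turned to off while the hasp is still folded (value of joint handle above 1.45 rad and value of joint hasp below 0.6 rad), for 0.1 s.
2. then the hasp is swung fully out, the handle still off (value of joint handle above 1.45 rad and value of joint hasp above 1.3 rad), for 0.2 s.
3. then the sprung arm is drawn or pushed back (value of joint clip above 0.05 rad), for 0.1 s.
4. the plate is home and the arm has sprung back behind it (x of tag_plate in the frame of holder between -0.004 and 0.004 m and y of tag_plate in the frame of holder between -0.006 and 0.005 m and height (world z) of tag_plate below 0.005 m and angle between the x axis of tag_plate and the x axis of holder, either way round below 0.08 rad and angle between tag_plate's own z axis and vertical below 0.08 rad and value of joint clip below 0.04 rad), for 0.2 s.
At the end, for the whole second after the job is handed in: Handle at off (over 1.45 of 1.57 rad), hasp out (over 1.3 of 1.57 rad), the tag plate flat on the bench in the holder, within 4 mm of touching the far fence and 5 to 6 mm of the left fence, square within 0.08 rad, at rest, the sprung arm back at rest (under 0.04 rad) behind it (all of step 2 and all of step 4 and linear speed of tag_plate below 0.01 m/s).
It fails at once if a bystander (jar, brush, mug or screwdriver) moved more than 30 mm (distance of any of oil_jar, brush, mug, screwdriver from where it was at the start of the episode above 0.03 m).
It also fails if it takes over 64 s, if anything falls off the work surface, if the arm or the gripper's body presses on something with over 40 N, if the wrist force passes 120 N, or if a joint passes its speed limit or range.

## Working session

There is one attempt and no reset: what is moved stays moved. The work goes in short steps, Python scripts to look and compute and a shell command to move; the robot and the scene stay as the last step left them, time stands still between calls to the robot, and variables do not carry over. Pictures are saved under pics/ and viewed, about 8 in all and at most 12, crops included, and the job is handed in when it is done.

```bash
ls; mkdir -p pics; cat > h.py <<'E'
import numpy as np, cv2
from workcell import *
def cam(n):
    c=camera(n); c['f']=240/np.tan(np.radians(c['vertical_fov'])/2)
    c['K']=np.array([[c['f'],0,c['cx']],[0,c['f'],c['cy']],[0,0,1]]); c['R']=np.array(c['R']);c['t']=np.array(c['t']);c['dist']=np.array(c['dist'],float)
    return c
def ray(c,uv):
    n=cv2.undistortPoints(np.array(uv,float).reshape(-1,1,2),c['K'],c['dist']).reshape(-1,2)
    return np.c_[n,np.ones(len(n))]
def atz(c,uv,z):
    d=ray(c,uv)@c['R']; o=-c['R'].T@c['t']
    return o+d*((z-o[2])/d[:,2])[:,None]
def deep(c,uv):
    uv=np.array(uv,float).reshape(-1,2); i=uv.round().astype(int)
    z=c['z_map'][i[:,1],i[:,0]]
    return (ray(c,uv)*z[:,None]-c['t'])@c['R']
def cloud(c):
    g=np.stack(np.meshgrid(np.arange(640),np.arange(480)),-1).reshape(-1,2)
    return deep(c,g).reshape(480,640,3)
def save(c,n): cv2.imwrite('pics/'+n,c['img'][...,::-1])
def px(p): return np.array(p['position'])*[640,480]
E
python3 - <<'E'
from h import *
np.set_printoptions(precision=3,suppress=True)
s=observe();print(s['eef_pos'],s['ee_rot'],s['time_s'],tips_ahead)
for n in('top','side'):
    c=cam(n);save(c,n+'0.png');print(n,-c['R'].T@c['t'],c['f'])
    for q in['isolator','handle_end','hasp_tab','holder','clip_nose','tag_plate','oil_jar','brush','mug','screwdriver']:
        for p in place_of(n,q)[:3]:
            u=px(p);z={'handle_end':.08,'hasp_tab':.111,'clip_nose':.008}.get(q,0)
            print(q,round(p['p'],2),u.round(1),atz(c,u,z)[0])
E
```

```text
pics
[0.278 0.615 0.241] [[-0.911  0.412 -0.001]
 [ 0.412  0.911 -0.002]
 [-0.    -0.002 -1.   ]] 0.0 0.011
top [0.366 0.007 1.119] 500.8347044033309
isolator 0.8 [417.4 213.9] [ 0.605 -0.235  0.   ]
handle_end 0.67 [436.6 244. ] [ 0.522 -0.256  0.08 ]
hasp_tab 0.76 [434.5 220.3] [ 0.567 -0.246  0.111]
hasp_tab 0.45 [315.1 309.3] [0.389 0.004 0.111]
hasp_tab 0.36 [313.8 203.1] [0.607 0.004 0.111]
holder 0.79 [207.  216.2] [0.606 0.248 0.   ]
clip_nose 0.63 [221.5 241.1] [0.546 0.212 0.008]
clip_nose 0.31 [311.6 203.5] [0.63  0.008 0.008]
tag_plate 0.59 [205.2 293.6] [0.429 0.248 0.   ]
tag_plate 0.55 [261.7 312.1] [0.387 0.122 0.   ]
tag_plate 0.22 [210.4 218.7] [0.6  0.24 0.  ]
oil_jar 0.58 [312.  204.4] [0.63  0.008 0.   ]
brush 0.96 [317.3 304.1] [ 0.403 -0.001  0.   ]
brush 0.59 [217.6 242.4] [0.545 0.222 0.   ]
mug 0.86 [117.5 262.7] [0.501 0.453 0.   ]
screwdriver 0.96 [511.5 255.7] [ 0.504 -0.452  0.   ]
side [-0.108 -0.838  0.88 ] 528.486108558466
isolator 0.78 [402.8 315.9] [ 0.595 -0.237  0.   ]
handle_end 0.69 [394.  308.5] [ 0.532 -0.264  0.08 ]
hasp_tab 0.84 [402.9 283.5] [ 0.579 -0.24   0.111]
holder 0.67 [293.4 227. ] [0.602 0.224 0.   ]
clip_nose 0.83 [277.4 235.9] [0.534 0.205 0.008]
clip_nose 0.36 [402.9 316.1] [ 0.588 -0.243  0.008]
tag_plate 0.78 [250.  275.5] [0.386 0.111 0.   ]
tag_plate 0.7 [233.4 245.8] [0.417 0.249 0.   ]
brush 0.64 [282.2 296.3] [ 0.407 -0.006  0.   ]
brush 0.52 [294.3 223.7] [0.614 0.236 0.   ]
mug 0.82 [218.  205.8] [0.483 0.46  0.   ]
mug 0.57 [402.4 315.8] [ 0.594 -0.236 -0.   ]
mug 0.54 [347.8 260.3] [0.628 0.005 0.   ]
screwdriver 0.74 [450.4 394.2] [ 0.512 -0.457  0.   ]
screwdriver 0.3 [402.2 284.1] [ 0.675 -0.154 -0.   ]
```

View pics/top0.png

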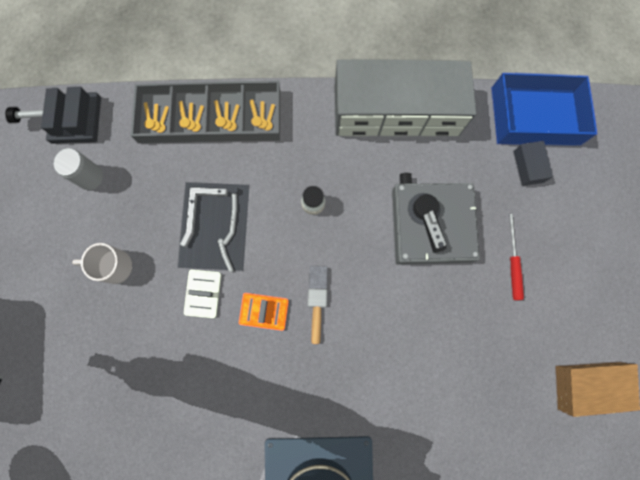

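```bash
python3 - <<'E'
import cv2
a=cv2.imread('pics/top0.png')
l=cv2.resize(a[170:340,170:300],None,fx=3,fy=3,interpolation=2);r=cv2.resize(a[170:340,370:500],None,fx=3,fy=3,interpolation=2)
cv2.imwrite('pics/crop0.png',cv2.hconcat([l,r]))
E
```

```text
(no output)
```

View pics/crop0.png

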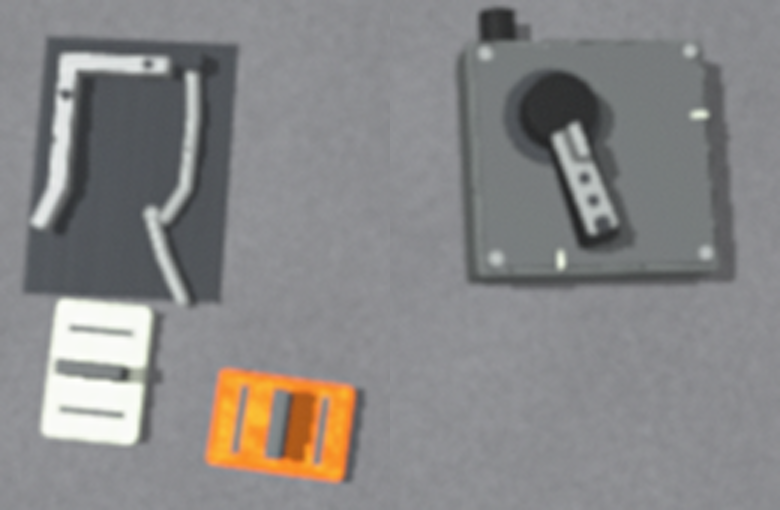

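The white plate with the grey bar is at (202,294). Its orange look-alike is at (263,312) and gets left alone. The isolator is at right with its hub at (427,205) and lever end at (436,245). The holder is at (212,225) and the arm's nose at about (221,241). Next I'll measure the geometry.

```bash
python3 - <<'E'
from h import *
np.set_printoptions(precision=4,suppress=True)
for n in('top','side'):
    c=cam(n);P=cloud(c);z=P[...,2]
    hsv=cv2.cvtColor(c['img'],cv2.COLOR_RGB2HSV)
    box=lambda x0,x1,y0,y1:(P[...,0]>x0)&(P[...,0]<x1)&(P[...,1]>y0)&(P[...,1]<y1)&(c['z_map']>0)
    rect=lambda m:cv2.minAreaRect((P[m][:,:2]*1000).astype(np.float32))
    print(n,'bench z',np.median(z[box(.45,.55,-.1,-.05)]))
    m=box(.4,.8,-.42,-.05)&(z>.052)&(z<.068);m=cv2.morphologyEx(m.astype('u1'),cv2.MORPH_OPEN,np.ones((3,3)))>0
    print('iso',np.median(z[m]),rect(m))
    m=box(.45,.75,-.4,-.1)&(z>.085)&(z<.099); print('lever',m.sum(),rect(m))
    m=box(.45,.75,-.4,-.1)&(z>.104); print('tab',m.sum(),P[m].mean(0),rect(m))
    m=box(.33,.5,.15,.33)&(z<.02)&(hsv[...,1]<50)&(hsv[...,2]>185); print('plate',m.sum(),np.median(z[m]),rect(m))
    m=box(.36,.48,.18,.31)&(z>.03)&(z<.05); print('bar',m.sum(),rect(m))
    m=box(.5,.72,.14,.34)&(z>.011)&(z<.03); print('fence',m.sum());
    np.save(n+'f.npy',P[m])
    q=P[m][:,:2]*1000; 
    img=np.zeros((240,240,3),'u1'); 
    for a,b in q: img[int(np.clip(720-a,0,239)),int(np.clip(340-b,0,239))]=255
    cv2.imwrite('pics/f_%s.png'%n,cv2.resize(img,None,fx=2,fy=2))
E
python3 -c "
import cv2;cv2.imwrite('pics/f.png',cv2.hconcat([cv2.imread('pics/f_top.png'),cv2.imread('pics/f_side.png')]))"
```

```text
top bench z -8.952521351962397e-05
iso 0.05998892756489207 ((644.4073486328125, -207.3238983154297), (310.0500183105469, 296.03466796875), 0.8245397806167603)
lever 640 ((566.3687133789062, -242.4320831298828), (126.05221557617188, 51.420738220214844), 11.024026870727539)
tab 83 [ 0.5677 -0.2399  0.1175] ((548.7833862304688, -244.6303253173828), (73.10133361816406, 15.717292785644531), 19.565841674804688)
plate 1308 0.01215503262255027 ((439.7392272949219, 244.36636352539062), (97.31324768066406, 126.13177490234375), 83.69428253173828)
bar 137 ((429.1987609863281, 252.5914306640625), (51.173484802246094, 11.990951538085938), 83.96273040771484)
fence 810
side bench z -0.0025751451846561906
iso 0.057951002152687336 ((644.0982666015625, -207.93914794921875), (316.3742370605469, 297.2682189941406), 1.4517277479171753)
lever 519 ((564.6998291015625, -248.9964599609375), (125.52326965332031, 51.1318359375), 12.068004608154297)
tab 60 [ 0.5687 -0.2472  0.1153] ((548.8858642578125, -251.95880126953125), (73.28135681152344, 8.668717384338379), 15.302680015563965)
plate 392 0.009192726117517511 ((432.57672119140625, 259.4140319824219), (93.58687591552734, 105.81488037109375), 82.92008209228516)
bar 60 ((426.7427062988281, 247.6963653564453), (52.46846008300781, 12.643609046936035), 83.25540161132812)
fence 285
```

View pics/f.png

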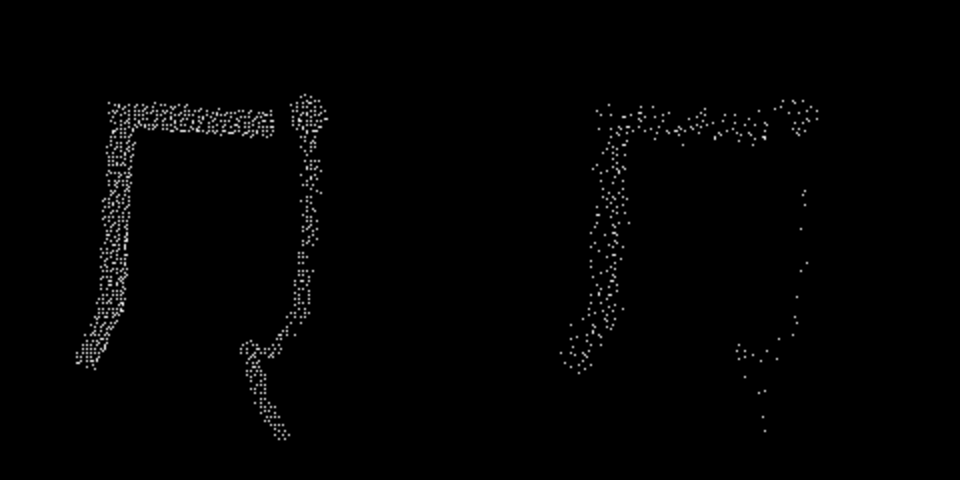

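```bash
cat > iso.py <<'E'
from h import *
np.set_printoptions(precision=4,suppress=True)
def comp(m):
    n,l,s,_=cv2.connectedComponentsWithStats(m.astype('u1'),connectivity=8); return l==1+np.argmax(s[1:,4])
c=cam('top');P=cloud(c);z=P[...,2]
box=(P[...,0]>.4)&(P[...,0]<.73)&(P[...,1]>-.42)&(P[...,1]<-.05)
rect=lambda m:cv2.minAreaRect((P[m][:,:2]*1000).astype(np.float32))
m=cv2.morphologyEx((box&(z>.05)).astype('u1'),cv2.MORPH_OPEN,np.ones((5,5)))>0
m=comp(m)&(z<.07);print('iso',rect(m),cv2.boxPoints(rect(m)))
m=comp(box&(z>.075)&(z<.101));print('lever+hub',rect(m),z[m].max())
q=P[m];print('hasp/lever z hist',np.histogram(q[:,2],10))
m=comp(box&(z>.108));print('tab',m.sum(),P[m].mean(0),rect(m))
hs=comp(box&(z>.09)&(c['img'].min(2)>120));print('steel',hs.sum(),rect(hs))
mm=box&(z>.063);ys,xs=np.nonzero(mm)
for q in('handle_end','hasp_tab','isolator'):
    p=place_of('top',q)[0];print(q,atz(c,px(p),{'handle_end':.08,'hasp_tab':.111,'isolator':0}[q])[0])
hb=comp(box&(z>.06)&(c['img'].max(2)<75));Q=P[hb];print('dark z',np.percentile(Q[:,2],[5,50,95]))
print(cv2.minEnclosingCircle((Q[:,:2]*1000).astype(np.float32)))
E
python3 iso.py
```

```text
iso ((576.0944213867188, -266.17120361328125), (176.35256958007812, 181.0620574951172), 0.4664536118507385) [[ 487.1841 -176.361 ]
 [ 488.6581 -357.4171]
 [ 665.0048 -355.9814]
 [ 663.5308 -174.9254]]
lever+hub ((566.2529296875, -239.5863800048828), (126.45355987548828, 51.62211990356445), 7.266345500946045) 0.10098131230755246
hasp/lever z hist (array([ 14,  19,  19,  24,  20,  33, 125, 231, 178, 150]), array([0.0751, 0.0777, 0.0803, 0.0828, 0.0854, 0.088 , 0.0906, 0.0932,
       0.0958, 0.0984, 0.101 ]))
tab 66 [ 0.5724 -0.2388  0.1204] ((573.0406494140625, -239.73434448242188), (24.17414093017578, 9.263870239257812), 19.01259422302246)
steel 319 ((551.6776733398438, -247.14703369140625), (76.83370971679688, 23.745458602905273), 21.220006942749023)
handle_end [ 0.5237 -0.2554  0.08  ]
hasp_tab [ 0.5719 -0.2371  0.111 ]
isolator [ 0.6053 -0.2363  0.    ]
dark z [0.0651 0.0934 0.0979]
((570.1102905273438, -245.76620483398438), 66.27223205566406)
```

```bash
python3 -m crank '[[0,0,0,0,-8.1],[0,0,0,0,-8.1],[0,0,0,0,-8.1],[0,-0.0135,-0.047,0,0],[0,-0.0135,-0.047,0,0],[0,-0.0135,-0.047,0,0],[0,-0.0135,-0.047,0,0],[0,-0.0135,-0.047,0,0],[0,-0.0135,-0.047,0,0],[0,-0.0135,-0.047,0,0],[0,-0.0135,-0.047,0,0],[0,-0.0135,-0.047,0,0]]'; python3 -c "
from workcell import *;print(tips_ahead,observe()['ee_rot'])"
```

```text
time_s: 2.6
eef_pos: [0.4072, 0.1905, 0.2402]
ee_rot: [[-1.0, -0.028, 0.001], [-0.028, 1.0, 0.006], [-0.001, 0.006, -1.0]]
contact_force: [1.2, 0.7, -0.1]
opening: -0.005
0.011 [[-0.99959666 -0.02837411  0.00119167]
 [-0.02836704  0.99958199  0.00558143]
 [-0.00134954  0.00554537 -0.99998371]]
```

```bash
python3 -m crank '[[0,-0.0125,-0.0445,0,1.6],[0,-0.0125,-0.0445,0,0],[0,-0.0125,-0.0445,0,0],[0,-0.0125,-0.0445,0,0],[0,-0.0125,-0.0445,0,0],[0,-0.0125,-0.0445,0,0],[0,-0.0125,-0.0445,0,0],[0,-0.0125,-0.0445,0,0],[0,-0.0125,-0.0445,0,0]]'
```

```text
time_s: 3.5
eef_pos: [0.5241, -0.2274, 0.2415]
ee_rot: [[-1.0, -0.0, 0.01], [-0.0, 1.0, 0.007], [-0.01, 0.007, -1.0]]
contact_force: [1.0, 1.4, 0.3]
opening: 0.0
```

```bash
python3 -m crank '[[0,0,0,0,0],[0,0.01,0.012,0,0],[0,0.002,0.008,0.03,0],[0,0,0,0.03,0],[0,0,0,0.03,0],[0,0,0,0.03,0],[0,0,0,0.03,0],[0,0,0,0,0]]'; python3 - <<'E'
from h import *
c=cam('top');cv2.imwrite('pics/g1.png',cv2.resize(c['img'][150:290,360:520,::-1],None,fx=4,fy=4,interpolation=2))
c=cam('side');cv2.imwrite('pics/g1s.png',cv2.resize(c['img'][200:380,310:500,::-1],None,fx=4,fy=4,interpolation=2))
E
```

```text
time_s: 4.3
eef_pos: [0.5115, -0.2056, 0.0896]
ee_rot: [[-1.0, 0.003, 0.015], [0.003, 1.0, 0.005], [-0.015, 0.005, -1.0]]
contact_force: [0.6, -0.1, -0.3]
opening: 0.001
```

View pics/g1s.png

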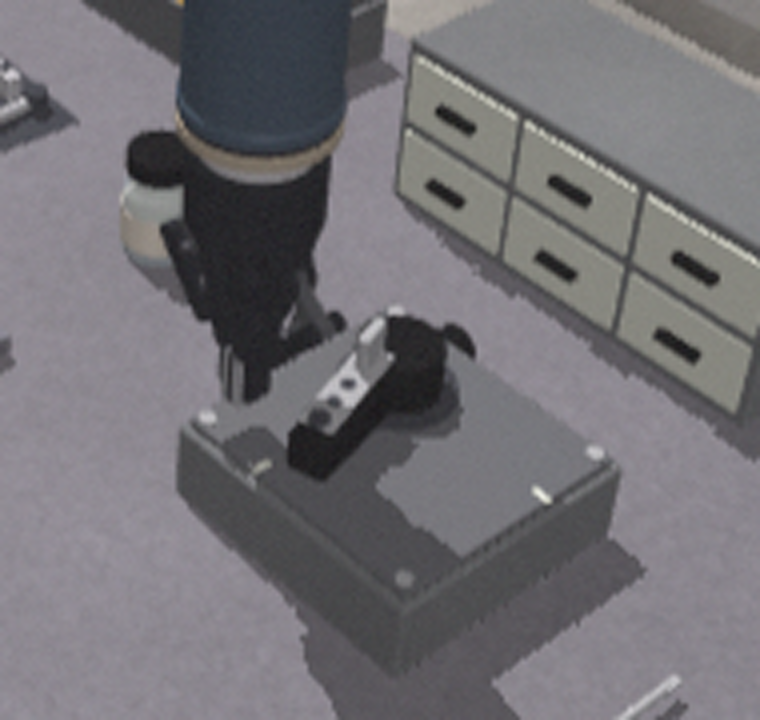

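```bash
python3 -m crank '[[0,0,0,0.005,-7],[0,0,0,0,-7],[0,0,-0.01,0,0],[0,0,-0.01,0,0],[0,0,-0.008,0,-6],[0,0,-0.008,0,-6],[0,0,-0.008,0,-6],[0,0,0,0,0]]'; cat > w.py <<'E'
from workcell import observe
import numpy as np
s=observe();p=np.array(s['eef_pos']);R=np.array(s['ee_rot']);d=(p-[.6034,-.236,0])[:2]
print('r',np.hypot(*d),'ang',np.arctan2(-d[1],-d[0])-.008,'tool y+x dir',np.degrees(np.arctan2(R[1,1],R[0,1])),'F in tool',np.array(s['contact_force'])@R,p)
E
python3 w.py; python3 iso.py|grep -E "lever|tab"
```

```text
time_s: 5.2
eef_pos: [0.5294, -0.2527, 0.0992]
ee_rot: [[-0.849, -0.528, 0.028], [-0.529, 0.849, -0.001], [-0.023, -0.016, -1.0]]
contact_force: [-0.5, -0.2, 0.3]
opening: 0.002
r 0.07583304082103212 ang 0.2147144530097087 tool y+x dir 121.90003363781304 F in tool [ 0.56362264  0.11477728 -0.29226082] [ 0.52943992 -0.25274984  0.09923236]
lever+hub ((598.4777221679688, -240.853515625), (65.80038452148438, 51.53707504272461), 48.35822677612305) 0.10081903268683723
hasp/lever z hist (array([ 12,   9,  13,  10,  11,  16,  83, 203, 131,  33]), array([0.0754, 0.0779, 0.0805, 0.083 , 0.0856, 0.0881, 0.0906, 0.0932,
tab 10676 [ 0.4771 -0.2124  0.5363] ((483.8853759765625, -236.92947387695312), (100.03120422363281, 207.31666564941406), 72.38330841064453)Traceback (most recent call last):
  File "iso.py", line 16, in <module>
    p=place_of('top',q)[0];print(q,atz(c,px(p),{'handle_end':.08,'hasp_tab':.111,'isolator':0}[q])[0])
      ~~~~~~~~~~~~~~~~~^^^
IndexError: list index out of range
```

```bash
python3 -m crank '[[0,0,0,0.007,0],[0,0,0,0,0]]'; python3 w.py; python3 - <<'E'
from h import *
c=cam('side');cv2.imwrite('pics/g2s.png',cv2.resize(c['img'][220:380,310:500,::-1],None,fx=3,fy=3,interpolation=2))
print([(p['p'],atz(c,px(p),.08)) for p in place_of('side','handle_end')][:1],[(p['p'],atz(c,px(p),.111)) for p in place_of('side','hasp_tab')][:1])
E
```

```text
time_s: 5.5
eef_pos: [0.5302, -0.2517, 0.0925]
ee_rot: [[-0.853, -0.521, 0.03], [-0.521, 0.853, -0.002], [-0.025, -0.017, -1.0]]
contact_force: [-0.2, -0.9, 0.2]
opening: 0.001
r 0.07482620327260703 ang 0.20287277783584592 tool y+x dir 121.41040909718146 F in tool [ 0.61915013 -0.65179489 -0.23526456] [ 0.5302313  -0.25166213  0.0925334 ]
[(0.62, array([[ 0.53513565, -0.28290566,  0.08      ]]))] [(0.63, array([[ 0.57402623, -0.25458068,  0.111     ]]))]
```

View pics/g2s.png

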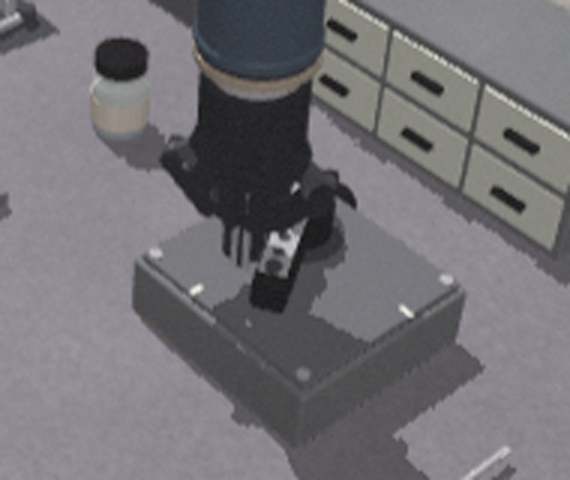

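```bash
python3 -m crank '[[0,0,-0.009,0.003,-6],[0,0,-0.009,0.002,-6],[0,0,-0.009,0.002,-6],[0,0,-0.009,0.002,-6],[0,0,-0.009,0.002,-6],[0,0,0,0,0]]'; python3 w.py
```

```text
time_s: 6.25
eef_pos: [0.556, -0.2817, 0.0814]
ee_rot: [[-0.46, -0.888, 0.016], [-0.888, 0.461, 0.001], [-0.009, -0.014, -1.0]]
contact_force: [-0.4, 0.0, 0.4]
opening: 0.0
r 0.06579812326237519 ang 0.7590172797173353 tool y+x dir 152.5750676765918 F in tool [ 0.14867103  0.32051657 -0.39461332] [ 0.55602641 -0.28166329  0.08136882]
```

```bash
python3 -m crank '[[0,0.004,-0.009,0.001,-6],[0,0.004,-0.009,0.001,-6],[0,0.003,-0.009,0.001,-6],[0,0,-0.005,0,-4],[0,0,-0.004,0,0],[0,0,-0.004,0,0]]'; python3 w.py;python3 - <<'E'
from h import *
c=cam('side')
print([(p['p'],atz(c,px(p),.08)) for p in place_of('side','handle_end')][:1],[(p['p'],atz(c,px(p),.111)) for p in place_of('side','hasp_tab')][:1])
E
```

```text
time_s: 6.85
eef_pos: [0.5768, -0.3017, 0.0754]
ee_rot: [[-0.098, -0.995, -0.012], [-0.995, 0.098, 0.004], [-0.002, 0.012, -1.0]]
contact_force: [-16.7, 1.3, 12.0]
opening: -0.001
r 0.07083522552632349 ang 1.1783489205796194 tool y+x dir 174.36360469094745 F in tool [  0.35846416  16.88826033 -11.83205923] [ 0.57683347 -0.30166467  0.07540281]
[(0.57, array([[ 0.60507995, -0.32288121,  0.08      ]]))] []
```

```bash
python3 -m crank '[[0,0,0.012,-0.004,0],[0,0,0.01,-0.01,0],[0,0,0.02,-0.045,0],[0,0,0.04,-0.045,0],[0,0,0.04,0,0],[0,0,0.04,0,0],[0,0,0,0,0]]'; sed -i "s/^hb=.*//;s/^print(cv2.minE.*//" iso.py; python3 iso.py; python3 - <<'E'
from h import *
c=cam('side')
print([(p['p'],atz(c,px(p),.08)) for p in place_of('side','handle_end')][:1],[(p['p'],atz(c,px(p),.111)) for p in place_of('side','hasp_tab')][:1])
E
```

```text
time_s: 7.7
eef_pos: [0.4168, -0.2806, 0.1782]
ee_rot: [[-0.109, -0.994, -0.02], [-0.994, 0.109, 0.006], [-0.003, 0.02, -1.0]]
contact_force: [0.2, -0.4, 0.3]
opening: 0.0
iso ((576.608154296875, -266.2755126953125), (174.935546875, 181.12730407714844), 0.8043100237846375) [[ 487.8777 -176.9486]
 [ 490.4203 -358.058 ]
 [ 665.3386 -355.6024]
 [ 662.796  -174.493 ]]
lever+hub ((598.253173828125, -272.4477844238281), (125.48046112060547, 51.23922348022461), 82.7574691772461) 0.10093528247318094
hasp/lever z hist (array([ 15,  15,  24,  19,  15,  31, 113, 226, 186, 144]), array([0.0752, 0.0778, 0.0803, 0.0829, 0.0855, 0.0881, 0.0906, 0.0932,
       0.0958, 0.0984, 0.1009]))
tab 7518 [ 0.4315 -0.2661  0.5263] ((440.1944885253906, -278.939697265625), (82.13191986083984, 110.55113983154297), 1.2851828336715698)
steel 271 ((604.383544921875, -291.07958984375), (23.170509338378906, 73.67737579345703), 3.5404655933380127)
handle_end [ 0.6032 -0.311   0.08  ]
hasp_tab [ 0.6013 -0.2687  0.111 ]
isolator [ 0.6021 -0.2324  0.    ]
[(0.89, array([[ 0.60511913, -0.32917412,  0.08      ]]))] [(0.69, array([[ 0.60456607, -0.26155381,  0.111     ]]))]
```

```bash
python3 -m crank '[[0,-0.0076,-0.042,0,0],[0,-0.0076,-0.042,0,0],[0,-0.0076,-0.042,0,0],[0,-0.0076,-0.042,0,0],[0,-0.0076,-0.042,0,0],[0,0,0,0,-6],[0,0,0,0,0]]'; python3 w.py
```

```text
time_s: 8.75
eef_pos: [0.6454, -0.2614, 0.1681]
ee_rot: [[-0.003, -1.0, -0.023], [-1.0, 0.003, 0.012], [-0.012, 0.023, -1.0]]
contact_force: [0.3, -0.5, -0.2]
opening: -0.0
r 0.04911027581390709 ang 2.590289025574528 tool y+x dir 179.84314080878983 F in tool [ 0.46527329 -0.28203086  0.22165437] [ 0.64543867 -0.26138838  0.16806613]
```

```bash
python3 -m crank '[[0,0.003,0.006,0.02,0],[0,0,0.004,0.018,0],[0,0,0,0.01,0],[0,0,0,0,0]]'; python3 w.py;python3 - <<'E'
from h import *
c=cam('side');cv2.imwrite('pics/g3s.png',cv2.resize(c['img'][220:380,310:500,::-1],None,fx=3,fy=3,interpolation=2))
E
```

```text
time_s: 9.15
eef_pos: [0.6346, -0.2614, 0.1177]
ee_rot: [[-0.004, -1.0, -0.023], [-1.0, 0.003, 0.016], [-0.016, 0.023, -1.0]]
contact_force: [-0.1, 0.3, 0.3]
opening: -0.004
r 0.04021100889693405 ang 2.450422798718725 tool y+x dir 179.8098729508381 F in tool [-0.29740451  0.10956881 -0.30923155] [ 0.63458668 -0.26138339  0.11768599]
```

View pics/g3s.png

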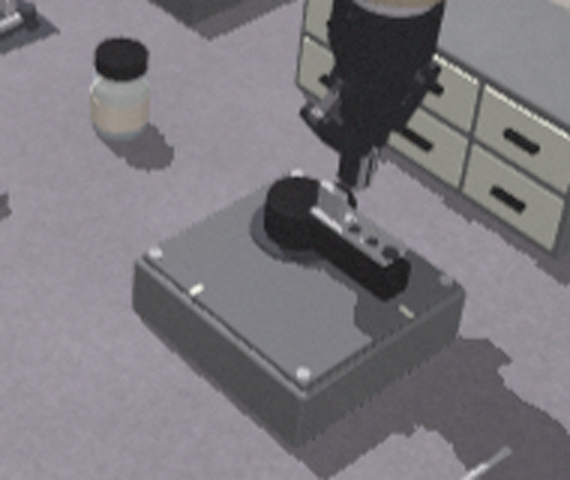

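```bash
python3 -c "
from workcell import *;print(observe()['joints'])"; python3 -m crank '[[0,0,0.007,0,0],[0,0,0.007,0,0],[0,0,0.007,0,-6],[0,0,0.007,0,-6],[0,0,0.007,0,-6],[0,0,0.007,0,-6],[0,0,0,0,0]]'; python3 -c "
from workcell import *;print(observe()['joints'])"; python3 - <<'E'
from h import *
for n in('side','top'):
  c=cam(n)
  print([(p['p'],atz(c,px(p),.08)) for p in place_of(n,'handle_end')][:1],[(p['p'],atz(c,px(p),.111)) for p in place_of(n,'hasp_tab')][:1])
E
```

```text
[ 50.62987442  54.74926088 -65.68477417  85.54920082  49.68320953
  73.95157659 159.1061506 ]
time_s: 9.9
eef_pos: [0.58, -0.2376, 0.1066]
ee_rot: [[0.344, -0.939, 0.005], [-0.938, -0.343, -0.038], [0.037, 0.009, -0.999]]
contact_force: [0.5, 0.4, 0.1]
opening: 0.004
[ 57.81981027  63.64970186 -87.14732956  98.41982261  66.09550978
  84.88901645 161.41290628]
[(0.72, array([[ 0.5923933, -0.3212824,  0.08     ]]))] [(0.9, array([[ 0.57689328, -0.27138236,  0.111     ]]))]
[(0.62, array([[ 0.59650027, -0.31268038,  0.08      ]]))] []
```

```bash
python3 -m crank '[[0,0,-0.008,-0.008,2],[0,0,-0.01,-0.02,2],[0,0,0,-0.03,4],[0,0,0,-0.03,8],[0,0,0,0,8],[0,0,0,0,8],[0,0,0,0,8],[0,0,0,0,8],[0,0,0,0,8],[0,0,0,0,8],[0,0,0,0,8],[0,0,0,0,8]]'; python3 -c "
from workcell import *;print(observe()['joints'])"; python3 w.py
```

```text
time_s: 11.4
eef_pos: [0.6023, -0.2197, 0.2061]
ee_rot: [[-0.897, -0.441, 0.011], [-0.441, 0.897, -0.027], [0.002, -0.029, -1.0]]
contact_force: [0.8, -0.8, -0.9]
opening: 0.003
[ 53.39331531  48.50662895 -75.06802141  90.29840629  49.25118501
  78.7913839   89.05292313]
r 0.016346655804655698 ang -1.509227431715086 tool y+x dir 116.19396076418413 F in tool [-0.35387054 -1.05195644  0.91003046] [ 0.6022637  -0.21969289  0.20612133]
```

```bash
python3 -m crank '[[0,0,0,0,8],[0,0,0,0,8],[0,0,0,0,8],[0,0,0,0,8],[0,0,0,0,8],[0,0,0,0,8],[0,0,0,0,0]]'; python3 -c "
from workcell import *;print(observe()['joints'])"; python3 w.py
```

```text
time_s: 12.1
eef_pos: [0.6058, -0.2128, 0.2121]
ee_rot: [[-0.911, 0.411, 0.019], [0.411, 0.911, -0.022], [-0.027, -0.012, -1.0]]
contact_force: [-0.7, 0.6, -0.2]
opening: 0.002
[ 49.67194123  42.83748715 -64.33148952  90.1504765   41.56630301
  72.17859526  44.20215877]
r 0.023287929747713272 ang -1.6816518375764886 tool y+x dir 65.7062375692132 F in tool [0.85556083 0.26320822 0.20552918] [ 0.60579107 -0.21283515  0.21205085]
```

```bash
python3 - <<'E'
from h import *
for n in('side','top'):
  c=cam(n)
  print([(p['p'],atz(c,px(p),.08)) for p in place_of(n,'handle_end')][:1],[(p['p'],atz(c,px(p),.111)) for p in place_of(n,'hasp_tab')][:1])
  if n=='side':cv2.imwrite('pics/g4s.png',cv2.resize(c['img'][220:380,310:500,::-1],None,fx=3,fy=3,interpolation=2))
E
```

```text
[(0.77, array([[ 0.59627685, -0.32162142,  0.08      ]]))] [(0.79, array([[ 0.57470792, -0.26592643,  0.111     ]]))]
[(0.84, array([[ 0.58923244, -0.31843209,  0.08      ]]))] [(0.65, array([[ 0.57368844, -0.27220966,  0.111     ]]))]
```

View pics/g4s.png

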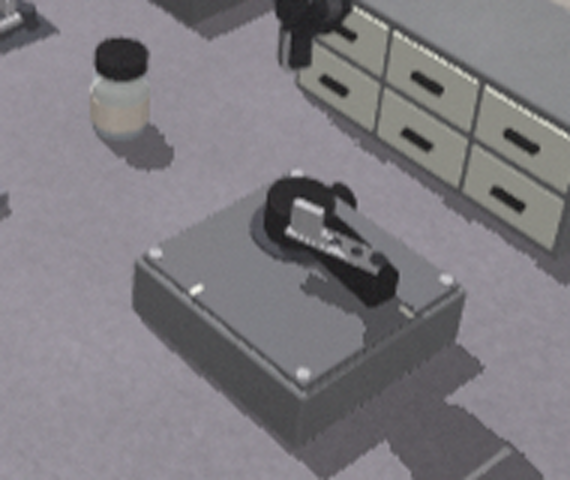

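```bash
python3 -m crank '[[0,-0.0095,-0.022,0,0],[0,-0.0095,-0.022,0,0],[0,0,0,0.03,0],[0,0,0,0.03,0],[0,0,0,0.03,0],[0,0,0,0.004,0],[0,0,0,0,0]]'; python3 w.py
```

```text
time_s: 13.1
eef_pos: [0.6074, -0.2658, 0.1156]
ee_rot: [[-0.916, 0.4, 0.02], [0.4, 0.916, -0.019], [-0.026, -0.01, -1.0]]
contact_force: [-0.2, 0.5, 0.4]
opening: 0.001
r 0.030029641286964153 ang 1.6968006310637256 tool y+x dir 66.41439024637185 F in tool [ 0.35178862  0.33290243 -0.43850998] [ 0.60741207 -0.26576042  0.11559447]
```

```bash
python3 -m crank '[[0,0.008,-0.002,0,0],[0,0.008,-0.002,0,0],[0,0.007,-0.005,0,0],[0,0.007,-0.005,0,0],[0,0.006,-0.007,0,0],[0,0.006,-0.007,0,0],[0,0,0,0,0]]'; python3 w.py;python3 - <<'E'
from h import *
for n in('side','top'):
  c=cam(n)
  print([(p['p'],atz(c,px(p),.08)) for p in place_of(n,'handle_end')][:1],[(p['p'],atz(c,px(p),.111)) for p in place_of(n,'hasp_tab')][:1])
E
```

```text
time_s: 13.8
eef_pos: [0.5551, -0.2754, 0.1204]
ee_rot: [[-0.916, 0.399, 0.026], [0.399, 0.917, -0.022], [-0.033, -0.01, -0.999]]
contact_force: [-0.5, -1.1, 0.8]
opening: 0.001
r 0.06229748074371437 ang 0.6768363947946661 tool y+x dir 66.46382802917195 F in tool [ 0.01320938 -1.24409132 -0.78161781] [ 0.5551492  -0.27540604  0.12037586]
[(0.68, array([[ 0.59975943, -0.31803013,  0.08      ]]))] [(0.84, array([[ 0.54625115, -0.28228152,  0.111     ]]))]
[] [(0.57, array([[ 0.54505088, -0.2931859 ,  0.111     ]]))]
```

```bash
python3 -m crank '[[0,0.005,-0.01,0.004,0],[0,0.003,-0.01,0.001,0],[0,0.001,-0.01,0.001,0],[0,-0.002,-0.01,0,0],[0,-0.005,-0.01,0,0],[0,-0.004,-0.008,0,0],[0,0,0,0,0]]'; python3 w.py;python3 - <<'E'
from h import *
for n in('side','top'):
  c=cam(n)
  print([(p['p'],atz(c,px(p),.08)) for p in place_of(n,'handle_end')][:1],[(p['p'],atz(c,px(p),.111)) for p in place_of(n,'hasp_tab')][:1])
E
```

```text
time_s: 14.8
eef_pos: [0.5434, -0.3071, 0.1145]
ee_rot: [[-0.925, 0.377, 0.045], [0.378, 0.926, 0.017], [-0.035, 0.032, -0.999]]
contact_force: [-0.6, 0.7, -0.1]
opening: 0.001
r 0.0930194928924401 ang 0.8615634021350935 tool y+x dir 67.86028148709515 F in tool [0.85864495 0.41433424 0.09466248] [ 0.54338753 -0.3070713   0.11451218]
[(0.82, array([[ 0.60449129, -0.32547076,  0.08      ]]))] [(0.73, array([[ 0.54535109, -0.32351444,  0.111     ]]))]
[(0.81, array([[ 0.6031515, -0.3189744,  0.08     ]]))] []
```

```bash
python3 -m crank '[[0,-0.002,-0.006,0,0],[0,-0.002,-0.006,0,0],[0,-0.002,-0.006,0,0],[0,0,0,0,0]]'; python3 w.py
```

```text
time_s: 15.5
eef_pos: [0.5433, -0.307, 0.1145]
ee_rot: [[-0.932, 0.361, 0.047], [0.363, 0.931, 0.045], [-0.027, 0.059, -0.998]]
contact_force: [0.1, -0.2, -0.1]
opening: 0.004
r 0.09300531278509108 ang 0.8602586240429768 tool y+x dir 68.82761707729736 F in tool [-0.18101161 -0.19011042  0.11405215] [ 0.54330401 -0.30698211  0.11445511]
```

```bash
python3 -c "
from workcell import *;print(observe()['joints'])";python3 -m crank '[[0,0.002,0.01,0,0],[0,0.002,0.02,-0.03,0],[0,0,0.02,-0.04,0],[0,0,0.02,-0.04,0],[0,0,0.02,-0.02,0],[0,0,0,0,0]]';  python3 w.py;python3 iso.py; python3 - <<'E'
from h import *
c=cam('side');cv2.imwrite('pics/g5s.png',cv2.resize(c['img'][220:380,310:500,::-1],None,fx=3,fy=3,interpolation=2))
n='side';print([(p['p'],atz(c,px(p),.08)) for p in place_of(n,'handle_end')][:1],[(p['p'],atz(c,px(p),.111)) for p in place_of(n,'hasp_tab')][:1])
print(observe()['joints'])
E
```

```text
[ 62.64883437  49.16753598 -64.27162066  98.60158261  46.82915337
  61.7130196   52.94955535]
time_s: 16.1
eef_pos: [0.5642, -0.2295, 0.252]
ee_rot: [[-0.929, 0.368, 0.043], [0.37, 0.928, 0.042], [-0.024, 0.054, -0.998]]
contact_force: [-0.1, 0.2, 0.0]
opening: -0.0
r 0.03969082583708789 ang -0.17227780765346698 tool y+x dir 68.353831753948 F in tool [ 0.1747644   0.18248381 -0.01387103] [ 0.56424354 -0.22950897  0.25197012]
iso ((575.6443481445312, -266.0458679199219), (175.03228759765625, 180.3756866455078), 0.29887890815734863) [[ 487.6589 -176.3158]
 [ 488.5999 -356.689 ]
 [ 663.6298 -355.776 ]
 [ 662.6888 -175.4027]]
lever+hub ((596.8645629882812, -232.48883056640625), (56.15357208251953, 39.11752700805664), 44.47124481201172) 0.10061876576270894
hasp/lever z hist (array([ 12,   7,   6,   7,  12,   9,  51, 153, 125,  16]), array([0.0755, 0.078 , 0.0805, 0.083 , 0.0855, 0.088 , 0.0906, 0.0931,
       0.0956, 0.0981, 0.1006]))
tab 22768 [ 0.5006 -0.2371  0.6204] ((503.44384765625, -252.06651306152344), (221.82594299316406, 109.67413330078125), 18.87350082397461)
steel 91 ((553.0547485351562, -200.62042236328125), (66.32415771484375, 17.188892364501953), 7.112287998199463)
handle_end [ 0.6069 -0.3174  0.08  ]
hasp_tab [ 0.5431 -0.3279  0.111 ]
isolator [ 0.5983 -0.2268  0.    ]
[(0.8, array([[ 0.6074058 , -0.32504947,  0.08      ]]))] [(0.55, array([[ 0.54056914, -0.33068438,  0.111     ]]))]
[ 58.74215519  40.32123057 -69.66257201  92.09487173  36.95141
  72.7066283   51.77528236]
```

View pics/g5s.png

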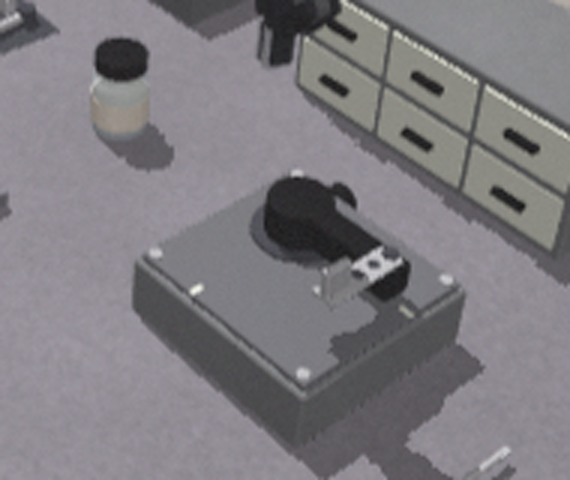

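```bash
python3 -m crank '[[0.05,0,0,0,8.2],[0.05,0,0,0,8.2],[0.05,0,0,0,8.2],[0.05,0,0,0,8.2],[0.05,0,0,0,8.2],[0.05,0,0,0,8.2],[0.05,0,0,0,8.2],[0.05,0,0,0,8.2],[0.05,0,0,0,8.2],[0.05,0,0,0,0]]';python3 w.py; python3 -c "
from workcell import *;print(observe()['joints'])"
```

```text
time_s: 17.45
eef_pos: [0.5567, -0.2392, 0.2374]
ee_rot: [[0.158, 0.987, 0.024], [0.986, -0.159, 0.05], [0.053, 0.016, -0.998]]
contact_force: [-0.8, -0.4, -0.3]
opening: 0.588
r 0.046781480427505504 ang 0.06037968397904076 tool y+x dir -9.132982761536283 F in tool [-0.52317073 -0.74116309  0.24389872] [ 0.55672785 -0.23919641  0.2373867 ]
[ 50.40872534  33.41218641 -49.00058328  92.74023741  23.96726299
  64.80370919 -12.82491704]
```

```bash
python3 -m crank '[[0.06,0.042,-0.0185,0,0],[0.06,0.042,-0.0185,0,0],[0.06,0.042,-0.0185,0,0],[0.06,0.042,-0.0185,0,0],[0.06,0.042,-0.0185,0,0],[0.06,0.042,-0.0185,0,0],[0.06,0.042,-0.0185,0,0],[0.06,0.042,-0.0185,0,0],[0.06,0.042,-0.0185,0,0],[0.06,0.042,-0.0185,0,0],[0.06,0.03,-0.01,0,0],[0.06,0,0,0,0]]';python3 w.py; python3 -c "
from workcell import *;print(observe()['joints'])"
```

```text
time_s: 18.65
eef_pos: [0.4209, 0.2447, 0.2534]
ee_rot: [[0.111, 0.994, 0.018], [0.992, -0.112, 0.052], [0.053, 0.012, -0.998]]
contact_force: [0.4, -0.0, -0.2]
opening: 0.701
r 0.5141580887858793 ang -1.2158455077765915 tool y+x dir -6.42364693567679 F in tool [-0.00433569  0.3941311   0.21337683] [0.42085621 0.24466236 0.25343128]
[  5.89922309  21.55599873 -54.84430244 109.66047383  19.63112511
  56.13163761 -63.74564542]
```

```bash
python3 -m crank '[[0.06,-0.003,0.004,0.04,0],[0.06,0,0,0.04,0],[0.06,0,0,0.04,0],[0.06,0,0,0.03,0],[0.06,0,0,0,0]]';python3 w.py; python3 - <<'E'
from h import *
c=cam('top');P=cloud(c);z=P[...,2]
m=(P[...,0]>.36)&(P[...,0]<.5)&(P[...,1]>.18)&(P[...,1]<.31)&(z>.03)&(z<.045)
if m.sum(): print('bar',m.sum(),cv2.minAreaRect((P[m][:,:2]*1000).astype(np.float32)))
c=cam('side');P=cloud(c);z=P[...,2]
print([(p['p'],atz(c,px(p),0)) for p in place_of('side','tag_plate')])
cv2.imwrite('pics/g6s.png',cv2.resize(c['img'][180:310,190:350,::-1],None,fx=4,fy=4,interpolation=2))
E
```

```text
time_s: 19.15
eef_pos: [0.429, 0.248, 0.0982]
ee_rot: [[0.09, 0.996, 0.019], [0.994, -0.091, 0.052], [0.054, 0.014, -0.998]]
contact_force: [-0.9, -0.0, 0.8]
opening: 0.706
r 0.514447959399136 ang -1.2329724389940375 tool y+x dir -5.234773543702767 F in tool [-0.0395132  -0.83926511 -0.82767164] [0.4290166  0.24799084 0.0981899 ]
[(0.95, array([[0.4181241 , 0.24181665, 0.        ]])), (0.58, array([[0.38705463, 0.11300179, 0.        ]])), (0.19, array([[ 0.64412694, -0.24686149,  0.        ]]))]
```

View pics/g6s.png

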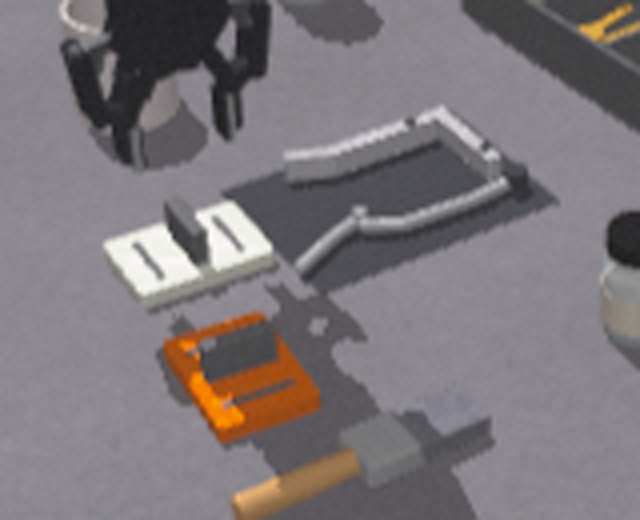

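```bash
python3 -m crank '[[0.06,0,0,0.03,0],[0.06,0,0,0.025,0],[0.06,0,0,0.012,0],[0.06,0,0,0,0]]';python3 w.py
```

```text
time_s: 19.7
eef_pos: [0.4384, 0.2553, 0.041]
ee_rot: [[0.093, 0.995, 0.037], [0.994, -0.095, 0.061], [0.064, 0.031, -0.997]]
contact_force: [0.2, 0.3, -0.1]
opening: 0.706
r 0.5182222448878827 ang -1.2548533926648475 tool y+x dir -5.44241823647165 F in tool [0.31301413 0.12588831 0.09277842] [0.43844629 0.25526833 0.04097022]
```

```bash
python3 -m crank '[[0.06,-0.002,-0.009,0.006,0],[0.06,0,0,0.006,0],[0.06,0,0,0,0]]';python3 w.py;python3 -c "
from workcell import *;print(observe()['joints'])"
```

```text
time_s: 20.0
eef_pos: [0.4324, 0.2558, 0.0321]
ee_rot: [[0.093, 0.995, 0.043], [0.993, -0.095, 0.064], [0.067, 0.036, -0.997]]
contact_force: [0.2, 1.5, -0.4]
opening: 0.707
r 0.5206918283999797 ang -1.2442483672353948 tool y+x dir -5.470596342049723 F in tool [ 1.49789499 -0.00281297  0.46055482] [0.43243489 0.25582406 0.03212023]
[-11.61691421  38.26862408 -34.63637937 123.36088908  46.88774923
  26.97689509 -87.55148166]
```

```bash
python3 -m crank '[[0.0,0,0,0,0],[0.0,0,0,0,0],[0.0,0,0,0,0],[0.0,0,0,0,0],[0.0,0,0,0,0],[0.0,0,0,0,0]]';python3 w.py;cat > plate.py <<'E'
from h import *
s=observe();p=np.array(s['eef_pos']);R=np.array(s['ee_rot'])
H=np.array([.6025,.2415]);a=-.055;r=np.array([[np.cos(a),np.sin(a)],[-np.sin(a),np.cos(a)]])
print('tcp in holder',(r@(p[:2]-H)*1000).round(1),'z',p[2].round(4),'yaw rel',(np.arctan2(R[1,1],R[0,1])-a).round(3),'tilt',R[2,:2].round(3),'F tool',(np.array(s['contact_force'])@R).round(1),'open',round(s['opening'],3))
for n in('top','side'):
    c=cam(n);P=cloud(c);z=P[...,2];hsv=cv2.cvtColor(c['img'],cv2.COLOR_RGB2HSV)
    m=(P[...,0]>.36)&(P[...,0]<.68)&(P[...,1]>.16)&(P[...,1]<.32)&(z<.025)&(z>.004)&(hsv[...,2]>200)&(hsv[...,1]<40)
    for q in place_of(n,'tag_plate')[:2]:
        print(n,round(q['p'],2),(r@(atz(c,px(q),0)[0][:2]-H)*1000).round(1))
    for q in place_of(n,'clip_nose')[:1]:
        print(n,'nose',round(q['p'],2),(r@(atz(c,px(q),.008)[0][:2]-H)*1000).round(1))
E
python3 plate.py
```

```text
time_s: 20.6
eef_pos: [0.4339, 0.2565, 0.0348]
ee_rot: [[0.093, 0.995, 0.046], [0.993, -0.096, 0.065], [0.069, 0.039, -0.997]]
contact_force: [-1.2, -0.0, 1.1]
opening: 0.125
r 0.5208420139226306 ang -1.247338055608954 tool y+x dir -5.5200146317538845 F in tool [-0.0592107  -1.1442628  -1.12249775] [0.43390641 0.25649196 0.03483476]
tcp in holder [-169.2    5.7] z 0.0348 yaw rel -0.041 tilt [0.069 0.039] F tool [-0.1 -1.1 -1.1] open 0.125
top nose 0.78 [-55.3 -29.8]
side 0.78 [-174.5   -6.1]
side 0.72 [-208.  -140.7]
side nose 0.57 [-60.  -33.2]
```

```bash
python3 -m crank '[[0.0,0,0.01,0,-1.2],[0.0,0,0.01,0,-1.2],[0.0,0,0.01,0,0],[0.0,0,0.01,0,0],[0,0,0,0,0]]';python3 plate.py
```

```text
time_s: 21.4
eef_pos: [0.4759, 0.2535, 0.0357]
ee_rot: [[0.051, 0.998, 0.045], [0.996, -0.054, 0.065], [0.067, 0.042, -0.997]]
contact_force: [-0.3, 0.5, -2.1]
opening: 0.122
tcp in holder [-127.1    5. ] z 0.0357 yaw rel 0.001 tilt [0.067 0.042] F tool [ 0.3 -0.4  2.1] open 0.122
side 0.87 [-208.3 -128.6]
side 0.83 [-131.4   -4.6]
side nose 0.54 [-70.6 -43.8]
```

```bash
python3 -m crank '[[0.0,-0.0005,0.01,0.0005,0],[0.0,-0.0005,0.01,0.0005,0],[0.0,-0.0005,0.01,0.0005,0],[0.0,0,0.01,0.0005,0],[0.0,0,0.01,0.0005,0]]';python3 plate.py
```

```text
time_s: 22.2
eef_pos: [0.5234, 0.2494, 0.0346]
ee_rot: [[0.045, 0.998, 0.039], [0.997, -0.047, 0.062], [0.063, 0.036, -0.997]]
contact_force: [-5.4, -2.5, 1.4]
opening: 0.123
tcp in holder [-79.4   3.5] z 0.0346 yaw rel 0.007 tilt [0.063 0.036] F tool [-2.7 -5.2 -1.8] open 0.123
side 0.94 [-74.    5.2]
side 0.79 [-207.3 -136.7]
side nose 0.71 [-59.6 -36.8]
```

```bash
python3 -m crank '[[0.0,-0.0005,0.01,0.0005,0],[0.0,-0.0005,0.01,0.0005,0],[0.0,0,0.01,0.0005,0],[0.0,0,0.01,0.0005,0]]';python3 plate.py
```

```text
time_s: 22.9
eef_pos: [0.5645, 0.247, 0.0349]
ee_rot: [[0.044, 0.998, 0.04], [0.997, -0.046, 0.062], [0.064, 0.037, -0.997]]
contact_force: [-4.8, -1.1, 0.8]
opening: 0.123
tcp in holder [-38.3   3.4] z 0.0349 yaw rel 0.009 tilt [0.064 0.037] F tool [-1.2 -4.7 -1.1] open 0.123
top nose 0.18 [  49.9 -577.1]
side 0.84 [-32.2   7.4]
side 0.78 [-206.2 -132.7]
side nose 0.82 [-64.1 -31.5]
```

```bash
python3 -m crank '[[0.0,0,0.01,0.0005,0],[0.0,0,0.01,0.0005,0],[0.0,0,0.008,0.0003,0],[0.0,0,0.004,0,0]]';python3 plate.py
```

```text
time_s: 23.6
eef_pos: [0.5918, 0.2454, 0.0343]
ee_rot: [[0.041, 0.999, 0.032], [0.997, -0.043, 0.059], [0.06, 0.03, -0.998]]
contact_force: [-9.8, -3.2, 8.7]
opening: 0.126
tcp in holder [-10.9   3.3] z 0.0343 yaw rel 0.012 tilt [0.06 0.03] F tool [-3.  -9.3 -9.2] open 0.126
top 0.8 [-206.4 -137.1]
top 0.72 [-9.6 -5.7]
top nose 0.7 [-58.9 -38.1]
side 0.77 [-12.4 -13. ]
side nose 0.5 [-53.3 -42.6]
```

```bash
python3 -m crank '[[0.0,0,0.005,-0.0003,0],[0.0,0,0.005,0,0],[0.0,0,0.004,0,0]]';python3 plate.py
```

```text
time_s: 24.2
eef_pos: [0.6037, 0.2445, 0.0346]
ee_rot: [[0.039, 0.999, 0.028], [0.998, -0.04, 0.057], [0.058, 0.026, -0.998]]
contact_force: [-3.6, -2.8, 2.1]
opening: 0.122
tcp in holder [1.  3.1] z 0.0346 yaw rel 0.014 tilt [0.058 0.026] F tool [-2.8 -3.4 -2.4] open 0.122
top 0.96 [-205.2 -132.2]
top 0.72 [ 3.7 -3.6]
top nose 0.79 [-55.9 -31.4]
side 0.69 [2.7 4.5]
side 0.67 [-203.4 -139.8]
side nose 0.74 [-54.2 -31.6]
```

```bash
python3 -m crank '[[0.0,0.0005,0.004,0,0],[0.0,0.0005,0.004,0,0],[0.0,0.0005,0.004,0,0]]';python3 plate.py
```

```text
time_s: 24.8
eef_pos: [0.6043, 0.245, 0.0347]
ee_rot: [[0.036, 0.999, 0.011], [0.998, -0.037, 0.05], [0.051, 0.009, -0.999]]
contact_force: [-19.3, -7.2, 13.7]
opening: 0.118
tcp in holder [1.6 3.6] z 0.0347 yaw rel 0.018 tilt [0.051 0.009] F tool [ -7.2 -18.9 -14.3] open 0.118
top 0.84 [-206.9 -137.8]
top 0.71 [ 3.5 -0.1]
top nose 0.63 [-58.7 -28.7]
side 0.96 [-5.8 -9.4]
side 0.78 [-208.  -130.3]
side nose 0.69 [-53.8 -23. ]
```

```bash
python3 -m crank '[[0.0,0,0,0,0],[0.05,0,0,0,0],[0.05,0,0,0,0],[0.05,0,0,0,0],[0.05,0,0,0,0],[0.05,0,0,-0.02,0],[0.05,0,0,-0.04,0],[0.05,0,0,-0.04,0],[0.05,0,0,-0.04,0],[0.05,-0.02,-0.04,-0.02,0],[0.05,-0.02,-0.04,0,0],[0.05,-0.02,-0.04,0,0]]'; python3 -m crank '[[0.05,-0.02,-0.04,0,0],[0.05,-0.02,-0.04,0,0],[0.05,0,0,0,0]]';python3 plate.py; python3 - <<'E'
from h import *
np.set_printoptions(precision=4,suppress=True)
c=cam('top');P=cloud(c);z=P[...,2]
cv2.imwrite('pics/e1.png',cv2.resize(c['img'][170:290,165:265,::-1],None,fx=5,fy=5,interpolation=2))
m=(P[...,0]>.53)&(P[...,0]<.66)&(P[...,1]>.18)&(P[...,1]<.29)&(z>.03)&(z<.05);print('bar',m.sum(),cv2.minAreaRect((P[m][:,:2]*1000).astype(np.float32)),P[m].mean(0))
m=(P[...,0]>.6)&(P[...,0]<.66)&(P[...,1]>.18)&(P[...,1]<.3)&(z>.0)&(z<.02)
for n,xy in(('handle_end',.08),('hasp_tab',.111)): print(n,[atz(c,px(p),xy) for p in place_of('top',n)[:1]])
E
```

```text
time_s: 26.3
eef_pos: [0.4843, 0.1865, 0.1962]
ee_rot: [[0.034, 0.999, 0.02], [0.997, -0.035, 0.063], [0.063, 0.018, -0.998]]
contact_force: [-0.4, 0.5, -0.3]
opening: 0.587
time_s: 26.6
eef_pos: [0.3952, 0.1454, 0.1917]
ee_rot: [[0.033, 0.999, 0.02], [0.998, -0.034, 0.058], [0.058, 0.018, -0.998]]
contact_force: [2.0, -0.3, 0.3]
opening: 0.584
tcp in holder [-201.7 -107.4] z 0.1917 yaw rel 0.021 tilt [0.058 0.018] F tool [-0.2  2.  -0.3] open 0.584
top 0.68 [ 4.6 -9.3]
side 0.8 [ -3.7 -12. ]
side 0.72 [-207.2 -141.7]
side nose 0.53 [-59.8 -32.1]
bar 134 ((603.2380981445312, 240.61399841308594), (49.629432678222656, 12.733444213867188), 86.36335754394531) [0.6027 0.2405 0.0394]
handle_end [array([[ 0.6042, -0.3172,  0.08  ]])]
hasp_tab [array([[ 0.5405, -0.3283,  0.111 ]])]
```

View pics/e1.png

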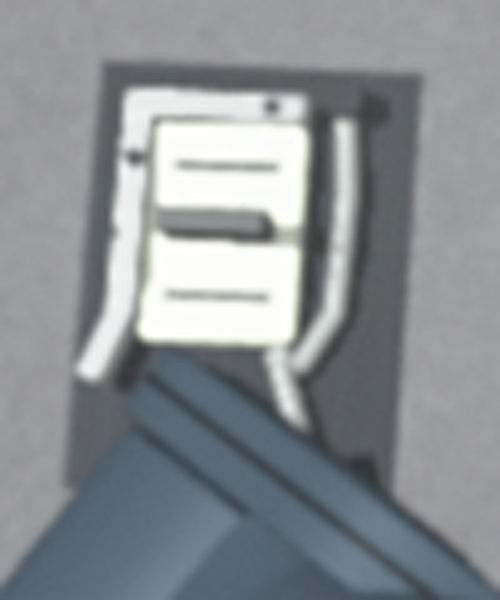

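```bash
python3 -m crank '[[0.05,-0.04,0,-0.01,0],[0.05,-0.04,0,-0.01,0],[0.05,-0.04,0,-0.01,0],[0.05,-0.04,0,-0.01,0],[0.05,-0.03,0,-0.01,0],[0.05,0,0,0,0]]'; python3 - <<'E'
from h import *
np.set_printoptions(precision=2,suppress=True)
c=cam('top');P=cloud(c);z=P[...,2]
m=(P[...,0]>.5)&(P[...,0]<.72)&(P[...,1]>.14)&(P[...,1]<.34)&(z>-.001)&(z<.03)
H=np.array([.6025,.2415]);a=-.055;r=np.array([[np.cos(a),np.sin(a)],[-np.sin(a),np.cos(a)]])
old=(np.load('topf.npy')[:,:2]-H)@r.T*1000; q=(P[m][:,:2]-H)@r.T*1000; zz=z[m]*1000
new=q[zz>11]
w=lambda Q,x0,x1,y0,y1:Q[(Q[:,0]>x0)&(Q[:,0]<x1)&(Q[:,1]>y0)&(Q[:,1]<y1)]
for x0 in(-110,-95,-80):  # sloped tip y vs x
  print('tip',x0,w(old,x0,x0+15,-75,-36).mean(0),w(new,x0,x0+15,-75,-36).mean(0))
for x0 in(-30,-10,10,30): print('arm',x0,w(old,x0,x0+15,-75,-40).mean(0),w(new,x0,x0+15,-75,-40).mean(0))
o=w(old,-40,45,20,60);print('left fence inner y',[np.percentile(w(old,x,x+20,25,60)[:,1],4) for x in(-35,-15,5,25)])
print('far inner x',[np.percentile(w(old,40,75,y,y+15)[:,0],4) for y in(-25,-10,5,15)])
hsv=cv2.cvtColor(c['img'],cv2.COLOR_RGB2HSV)[m]
pl=q[(zz>9)&(zz<15)&(hsv[:,2]>225)&(np.abs(q[:,0])<56)&(q[:,1]<38)&(q[:,1]>-40)]
print('plate rect',cv2.minAreaRect(pl.astype(np.float32)),np.percentile(pl,[1,99],0))
b=(P[...,0]>.53)&(P[...,0]<.66)&(P[...,1]>.18)&(P[...,1]<.29)&(z>.03)&(z<.05);print('bar',cv2.minAreaRect(((P[b][:,:2]-H)@r.T*1000).astype(np.float32)))
cv2.imwrite('pics/e2.png',cv2.resize(c['img'][170:290,165:265,::-1],None,fx=5,fy=5,interpolation=2))
E
```

```text
time_s: 27.65
eef_pos: [0.3967, -0.0451, 0.2304]
ee_rot: [[0.023, 0.999, 0.023], [0.997, -0.024, 0.072], [0.072, 0.021, -0.997]]
contact_force: [-0.1, -0.5, -0.2]
opening: 0.587
tip -110 [-97.4  -48.06] [-97.53 -46.1 ]
tip -95 [-88.03 -41.65] [-89.37 -43.27]
tip -80 [-75.2  -37.66] [-74.09 -38.43]
arm -30 [-22.08 -53.9 ] [-22.95 -53.81]
arm -10 [ -2.72 -54.99] [ -2.51 -55.58]
arm 10 [ 16.51 -55.63] [ 16.49 -55.22]
arm 30 [ 37.05 -55.14] [ 36.91 -55.38]
left fence inner y [np.float64(34.50754084626556), np.float64(34.81837431656131), np.float64(34.57695531935643), np.float64(34.46432461462459)]
far inner x [np.float64(51.642399066568004), np.float64(51.319643529201386), np.float64(51.542708598478605), np.float64(51.49255794231114)]
plate rect ((1.5655517578125, -1.1479835510253906), (100.05674743652344, 68.15878295898438), 0.14214752614498138) [[-47.77 -34.53]
 [ 50.07  31.27]]
bar ((0.8849978446960449, -1.1230697631835938), (48.483482360839844, 12.782414436340332), 89.9194564819336)
```

View pics/e2.png

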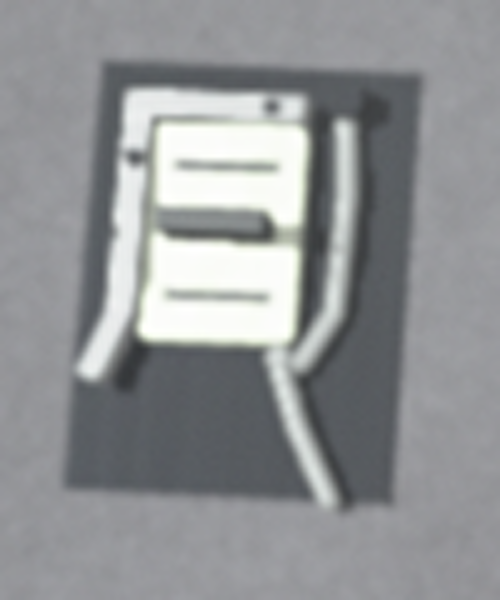

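The plate is home, with the nose behind its rear edge at about (280,350) in the crop and the arm where it was at rest. Next is a last check of the isolator and the bystanders.

```bash
python3 iso.py | grep -vE "hist|^ "; python3 - <<'E'
from h import *
np.set_printoptions(precision=3,suppress=True)
for n in('top','side'):
  c=cam(n)
  for q in['handle_end','hasp_tab','oil_jar','brush','mug','screwdriver']:
    for p in place_of(n,q)[:1]:print(n,q,round(p['p'],2),atz(c,px(p),{'handle_end':.08,'hasp_tab':.111}.get(q,0))[0])
E
```

```text
iso ((577.2577514648438, -266.0461730957031), (172.80601501464844, 180.42410278320312), 0.7927285432815552) [[ 489.6149 -177.0382]
lever+hub ((583.3825073242188, -271.98260498046875), (128.09620666503906, 81.11705017089844), 83.52377319335938) 0.1009958509174442
tab 2226 [ 0.4188 -0.0822  0.6174] ((424.8035583496094, -83.3983383178711), (66.7878646850586, 49.59687805175781), 89.98954010009766)
steel 318 ((570.052001953125, -323.8863525390625), (21.708120346069336, 72.31066131591797), 88.85811614990234)
handle_end [ 0.6105 -0.3184  0.08  ]
top handle_end 0.75 [ 0.606 -0.316  0.08 ]
top hasp_tab 0.83 [ 0.538 -0.327  0.111]
top oil_jar 0.58 [0.625 0.003 0.   ]
top brush 0.66 [0.397 0.012 0.   ]
top mug 0.59 [0.496 0.455 0.   ]
top screwdriver 0.59 [ 0.505 -0.452  0.   ]
side handle_end 0.94 [ 0.601 -0.331  0.08 ]
side hasp_tab 0.67 [ 0.55  -0.33   0.111]
side oil_jar 0.83 [0.626 0.002 0.   ]
side brush 0.94 [ 0.406 -0.005 -0.   ]
side mug 0.79 [0.474 0.447 0.   ]
side screwdriver 0.69 [ 0.505 -0.46   0.   ]Traceback (most recent call last):
  File "iso.py", line 16, in <module>
    p=place_of('top',q)[0];print(q,atz(c,px(p),{'handle_end':.08,'hasp_tab':.111,'isolator':0}[q])[0])
      ~~~~~~~~~~~~~~~~~^^^
IndexError: list index out of range
```

```bash
python3 -c "
from workcell import *;print(job_done(),observe()['time_s'])"
```

```text
the job is handed in; nothing more can be done
the job is handed in; nothing more can be done
```

I turned the isolator handle to off, swung the hasp fully out and pushed the white tag plate home past the sprung arm. I let go of everything and handed the job in at about 28 s of the 64 s allowed. `job_done` gives no verdict, so these are my own last checks.

| Item | Last measurement |
|---|---|
| Handle | the lever points along the isolator's -y, within about 0.05 rad of its stop |
| Hasp | the leaf is square to the lever within about 0.03 rad |
| Plate position | about 0 mm from touching the far fence and about 0.7 mm off the left fence |
| Plate squareness | within 0.01 rad |
| Sprung arm | back within about 1–2 mm of where it first rested, nose behind the plate |
| Bystanders | each within about 15 mm of its starting position, which is network noise |

- **Handle slip:** On my first try at the hasp the arm reached the limits of joints 3 and 7. The handle slipped back to roughly 1.43 rad, so I turned the tool and pushed the hasp out again. That second push carried the handle back to its stop before the plate went in.
- **Camera disagreement:** The side camera's positions differ from the top camera's by 5–15 mm. I relied on the top camera's depth readings and on the push forces: about 17 N at the handle stop and 19 N at the far fence.
- **Script error:** One check script stopped on a missed network detection. The check was repeated separately.

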